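# Turn the remedies round into the collection rack

### The arm

A 6-joint arm with a two-finger parallel gripper is mounted at the origin on a cart in front of the work surface, level with it; the furniture and walls round the work are solid. World frame = base frame: x ahead of the robot, y to its left, z up, the work surface at z = 0. Lengths are in mm, angles in rad, forces in N, time in s.
With the tool pointing down it reaches from about 350 to 875 mm from the base axis. Payload 4.2 kg.
Tool frame: the origin (TCP) lies at the very end of the fingers, on their centre line; the grasp point (between the pads) lies 19 mm behind it; z points along the fingers, y is the line along which they close (so a half turn about z gives the same grasp; the last joint's range is limited). The gripper opens to 85 mm and grips with 20 to 120 N. Pads are 22 mm wide; open, the fingers measure 114 mm over their backs; the gripper's body (76 mm by 85 mm) begins 54 mm behind the grasp point. The pads swing forward as they close: fully open they stand 13 mm farther back than shut.
Start: joints at [1.604, 0.385, 0.008, 0, -1.194, -0.259], TCP at [139.897, 609.121, 231.312] pointing down, gripper open.
Joint ranges: [-3.14, 3.14], [-1.21, 2.06], [-1.07, 1.41], [-3.16, 2.05], [-2.99, -0.16], [-3.1, 3.1]. Speed limits (rad/s): [2.79, 2.79, 3.14, 3.14, 3.14, 3.14].

### API

Orientations are given as a unit quaternion [x, y, z, w].
In Python, from bench import read_state, get_image, camera_model, job_done gives the robot as it stands.
- The arm moves only by the shell command python3 -m handwheel 'ROWS'. ROWS is JSON, a list of rows, each a list of 7 numbers: the shift along the tool's x, y, z in m, then the turn, a rotation vector about the tool's x, y, z in rad, then the gripper's target within -1 to 1 (fully open at 1, half-way at 0, shut at -1). In form: [[dx, dy, dz, wx, wy, wz, jaw], ...]. A call has 1 to 10 rows; each row is the pose to reach, as a shift and turn from the pose commanded when the call began, along the tool's axes at that moment; what a row does not reach only later rows make up. A row lasts 1/8 s, in which the tool goes at most 62.5 mm and 10.7 degrees, less where a joint would pass 70% of its speed; a pose out of reach is approached as far as the arm can. A call with a gripper value outside its range is refused whole. The fingers move at their own pace and stop on an object; the grip force is fixed at half the most. Time passes only in rows, so rows that repeat a pose let the fingers close. It gives the time, the measured TCP pose, the force, the opening and the grip force at its end, in the units of the state.
- read_state(): the state, without advancing time (a new reading comes with each control period).
- get_image(name): name is "scene" or "side" or "wrist"; returns (picture, depth): 420x560x3 uint8, blue, green, red; 420x560 float32, mm along the optical axis (not along the pixel's ray), 0 where there is no reading.
- camera_model(name): a dict with "K" (3x3 intrinsics, pixels), "rvec" (rotation vector, rad) and "tvec" (3), from world to camera coordinates, as OpenCV has them; the wrist camera has in their place "hand_eye" (4x4, takes a point from camera to tool coordinates, whose origin is the TCP and whose axes are the flange's). Camera axes: x right, y down, z forward; pixel columns grow to the right and rows downward; lengths in mm; the calibration is good to about 2 mm. A picture is of the moment at which its call begins: read the wrist's pose just before it. camera_model takes no time and is no camera call.
- job_done(): hands the job in; it is judged then, once.
The state is a dict: "clock": time; "joints": joint angles; "joint_vel": joint speeds; "joint_efforts": joint torques, N m; "position": TCP position; "ee_rot": TCP orientation; "contact_force": force on the tool from outside, world axes, zero at the start; "wrist_torque": the same for the moment, N m; "gripper_width": finger opening in mm; "grasp_force": force on a finger pad.
Only numpy, scipy, OpenCV 4.12 (cv2) and the standard library are available. Lean on these libraries where they do the work, as an engineer would, in place of code of your own. Each camera call takes 0.05 s, during which the arm holds its last target. There are 200 camera calls.

### The job

Move the four remedies from the coasters on the flat board into the wells of the wooden rack, one to a well and in reverse order: what stands leftmost on the board (as the robot sees it) goes into the rightmost well, the next into the second well from the right, and so on. Lower each one gently until it stands on the cork in its well, however high that is, and leave all four standing upright; never tip one over.

Things in the scene. Friction and masses are not known exactly. Their poses are not given: they have to be found in the camera images.
- board: flat wooden board, 84 (x) by 372 (y) mm, fixed, top 14 mm above the counter, with a row of four cork coasters at y = +138, +46, -46, -138 mm. Lies nearer than the rack or beyond it; a fixed brass weight stands past its left end. Origin: centre of its underside; z up, y along the row to the robot's left, x away from the robot (turned up to 0.2 rad).
- rack: light wooden open rack, fixed, 92 (x) by 372 (y) mm, rim 30 mm high, walls 8 mm. Four wells 76 (x) by 83 (y) mm at y = +136.5, +45.5, -45.5, -136.5 mm, each floored by cork 3 to 12 mm below the rim (varies, not reported; over 15 N sinks it to 12). Brass weight past its left end. Origin: centre of underside; z up, y along the row to the robot's left, x away (turned up to 0.2 rad).
- bottle: small amber glass dropper bottle, body 33 mm in diameter up to 62 mm, then a narrower neck and a thin black dropper cap; 102 mm tall, about 0.07 kg. Loose, standing upright on its own coaster at the start, so its underside is then 20 mm above the counter. Origin: centre of its underside; z up along its axis.
- tin: short wide round balm pot with white body and red lid, 58 mm in diameter, 50 mm tall, about 0.09 kg. Loose, standing upright on its own coaster at the start, so its underside is then 20 mm above the counter. Origin: centre of its underside; z up along its axis.
- jar: white porcelain jar with a blue band and a fixed knobbed lid; bellied, 57 mm in diameter at its widest (26 to 64 mm up), 82 mm tall, about 0.08 kg. Loose, standing upright on its own coaster at the start, so its underside is then 20 mm above the counter. Origin: centre of its underside; z up along its axis.
- canister: plain turned wooden pill canister with a fixed small-knobbed lid, 44 mm in diameter (45 at the lid), straight-sided to 64 mm, 78 mm tall to the knob, about 0.08 kg. Loose, standing upright on its own coaster at the start, so its underside is then 20 mm above the counter. Origin: centre of its underside; z up along its axis.
- coaster_bottle: flat cork coaster, 68 mm in diameter and 6 mm thick, fixed on the board, on which the dropper bottle stands at the start (within 6 mm of its centre); which of the board's four places this is changes. Origin: centre of its underside, 14 mm above the counter.
- coaster_tin: flat cork coaster, 68 mm in diameter and 6 mm thick, fixed on the board, on which the balm pot stands at the start (within 6 mm of its centre); which of the board's four places this is changes. Origin: centre of its underside, 14 mm above the counter.
- coaster_jar: flat cork coaster, 68 mm in diameter and 6 mm thick, fixed on the board, on which the porcelain jar stands at the start (within 6 mm of its centre); which of the board's four places this is changes. Origin: centre of its underside, 14 mm above the counter.
- coaster_canister: flat cork coaster, 68 mm in diameter and 6 mm thick, fixed on the board, on which the wooden canister stands at the start (within 6 mm of its centre); which of the board's four places this is changes. Origin: centre of its underside, 14 mm above the counter.
Not all that is in view belongs to the job. Several things have the shape of the canister; the one meant has the colours described above.

How it is judged:
By the outcome, as a careful person would: the job done as asked, in the order asked, and still so for the second after the job is handed in, with the robot touching nothing.
It also fails if it takes over 96 s, if anything falls off the work surface, if the arm or the gripper's body presses on something with over 40 N, if the wrist force passes 120 N, or if a joint passes its speed limit or range.

## Working session

There is one attempt and no reset: what is moved stays moved. The work goes in short steps, Python scripts to look and compute and a shell command to move; the robot and the scene stay as the last step left them, time stands still between calls to the robot, and variables do not carry over. Pictures are saved under pics/ and viewed, at most 14 in all, crops included, and the job is handed in when it is done.

```bash
mkdir -p pics; ls; python3 - <<'E'
from bench import *
import cv2,numpy as np
print(read_state())
for n in("scene","side"):
    im,d=get_image(n);cv2.imwrite(f"pics/{n}0.png",im);np.save(f"pics/{n}0.npy",d);np.save(f"pics/{n}0im.npy",im)
    print(n,camera_model(n))
print(camera_model("wrist"))
E
```

```text
pics
{'clock': 0.0, 'joints': array([ 1.60358119e+00,  3.85562525e-01,  6.60275156e-03, -4.88616914e-04,
       -1.19396697e+00, -2.58614401e-01]), 'joint_vel': array([ 1.36072382e-03,  3.55976186e-05,  3.80338086e-04, -2.95304264e-05,
       -1.63812059e-03, -7.09624031e-04]), 'joint_efforts': array([-2.05666447e-04, -3.92290235e+01,  1.88403118e+01,  4.18633953e+00,
       -4.72061976e-03, -3.25385457e-06]), 'position': array([139.79162712, 608.56727007, 230.21047415]), 'ee_rot': array([ 9.93621148e-01, -1.12764484e-01, -7.00132810e-05,  1.08688773e-03]), 'contact_force': array([-0.3431029 ,  0.68202051,  0.2235971 ]), 'wrist_torque': array([-0.00836288,  0.03828542, -0.01283204]), 'grasp_force': 0.0, 'gripper_width': 85.34574432398747}
scene {'K': array([[493.26755668,   0.        , 272.68442646],
       [  0.        , 493.26755668, 213.20377621],
       [  0.        ,   0.        ,   1.        ]]), 'rvec': array([ 2.06486173, -0.51138965,  0.26915851]), 'tvec': array([-471.00463772,  139.60439871,  756.63640678])}
side {'K': array([[469.91699026,   0.        , 279.30519463],
       [  0.        , 469.91699026, 216.7608683 ],
       [  0.        ,   0.        ,   1.        ]]), 'rvec': array([ 0.30946214, -2.62586193,  1.51062498]), 'tvec': array([475.78909828, 127.90737977, 720.06517806])}
{'K': array([[350.90222957,   0.        , 282.18237441],
       [  0.        , 350.90222957, 213.29019701],
       [  0.        ,   0.        ,   1.        ]]), 'hand_eye': array([[ 5.21115486e-04, -9.53364504e-01, -3.01820892e-01,
         7.73226407e+01],
       [ 9.99999697e-01,  3.22078611e-04,  7.09218673e-04,
        -3.11429848e-01],
       [-5.78933855e-04, -3.01821170e-01,  9.53364383e-01,
        -1.43449328e+02],
       [ 0.00000000e+00,  0.00000000e+00,  0.00000000e+00,
         1.00000000e+00]])}
```

View pics/scene0.png

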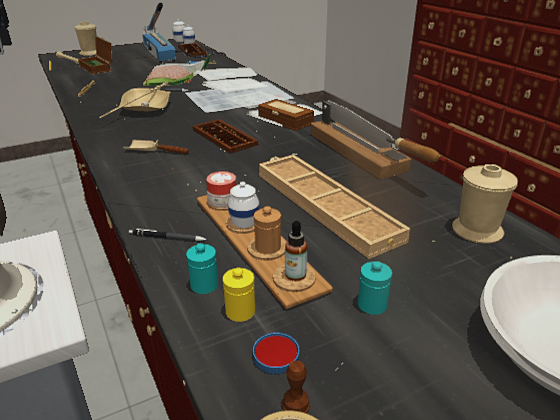

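View pics/side0.png

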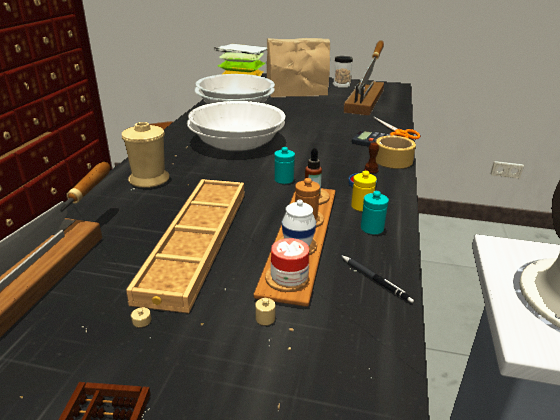

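The scene view, from the robot's right, shows the board running from about (220,195) to (310,290). Left to right it holds tin (221,190), jar (243,207), canister (267,230) and bottle (296,255). The rack lies beyond it, from (280,165) to (390,240). The teal and yellow canisters are decoys. Next I deproject both depth images.

```bash
cat > h.py <<'E'
import numpy as np,cv2
from bench import *
from scipy.spatial.transform import Rotation as R
def cloud(n,d,st=None):
    m=camera_model(n);K=m["K"];v,u=np.mgrid[:d.shape[0],:d.shape[1]]
    p=np.stack([(u-K[0,2])/K[0,0]*d,(v-K[1,2])/K[1,1]*d,d],-1).astype(float)
    if n=="wrist":
        H=m["hand_eye"];p=p@H[:3,:3].T+H[:3,3];p=p@R.from_quat(st["ee_rot"]).as_matrix().T+st["position"]
    else: p=(p-m["tvec"])@cv2.Rodrigues(m["rvec"])[0]
    p[d<=0]=np.nan
    return p
E
python3 - <<'E'
from h import *
for n in("scene","side"):
    d=np.load(f"pics/{n}0.npy");im=np.load(f"pics/{n}0im.npy");P=cloud(n,d)
    hsv=cv2.cvtColor(im,cv2.COLOR_BGR2HSV)
    pts=dict(scene=dict(board=(300,292),rack=(330,190),tin=(221,178),jar=(243,190),can=(267,215),bot=(296,230)),
      side=dict(board=(290,293),rack=(200,225),tin=(290,248),jar=(299,208),can=(307,185),bot=(314,155)))[n]
    for k,(u,v) in pts.items(): print(n,k,P[v,u].round(0),hsv[v,u])
    wood=(hsv[...,0]>5)&(hsv[...,0]<28)&(hsv[...,1]>70)&(hsv[...,2]>60)
    for nm,lo,hi in(("board",10,17),("rack",26,34)):
        c=P[pts["board"][1],pts["board"][0]] if nm=="board" else P[pts["rack"][1],pts["rack"][0]]
        m=wood&(P[...,2]>lo)&(P[...,2]<hi)
        m=m.astype(np.uint8)
        if nm=="board": m=cv2.morphologyEx(m,cv2.MORPH_OPEN,np.ones((2,2)))
        m2=cv2.dilate(m,np.ones((5,5)));_,L=cv2.connectedComponents(m2)
        # component with most pixels
        cnt=np.bincount(L[(m>0)&(np.hypot(P[...,0]-c[0],P[...,1]-c[1])<300)]);l=cnt.argmax()
        q=P[(m>0)&(L==l)][:,:2].astype(np.float32)
        print(n,nm,len(q),cv2.minAreaRect(q),q.min(0),q.max(0))
E
```

```text
scene board [ 458. -231.   13.] [ 15 149 190]
scene rack [669.  11.  19.] [ 17 116 200]
scene tin [457.  72.  71.] [ 78   6 227]
scene jar [459. -27.  92.] [108  11 232]
scene can [ 462. -115.   86.] [ 14 152 161]
scene bot [ 464. -206.  109.] [70 55 14]
scene board 2213 ((432.2411804199219, -69.69682312011719), (81.7173843383789, 372.079833984375), 10.66191577911377) [nan nan] [nan nan]
scene rack 1582 ((643.1783447265625, -11.0101318359375), (95.47103118896484, 374.515380859375), 3.93064546585083) [ 583.30115 -199.4355 ] [701.5261 177.2716]
side board [446. 113.  15.] [ 15 192 231]
side rack [640. -23.  24.] [ 18 156 235]
side tin [455.  77.  71.] [ 90   2 253]
side jar [459.  -8.  93.] [ 90   2 254]
side can [ 462. -104.   88.] [ 14 194 137]
side bot [ 465. -191.  110.] [120  64   8]
side board 1654 ((458.76416015625, -47.27372741699219), (81.51323699951172, 412.4392395019531), 0.8122121095657349) [nan nan] [nan nan]
side rack 2213 ((641.7547607421875, -6.28997802734375), (93.03140258789062, 378.9066467285156), 4.131521224975586) [ 582.42236 -196.52597] [701.0763  182.66862]
```

```bash
python3 - <<'E'
from h import *
from scipy.optimize import least_squares
Ps=[cloud(n,np.load(f"pics/{n}0.npy")) for n in("scene","side")]
A=[P.reshape(-1,3)[np.isfinite(P).all(-1).ravel()] for P in Ps]
for k,c,r,lo,hi in(("tin",(456,75),29,30,60),("jar",(459,-16),28.5,48,80),("can",(462,-108),22,30,75),("bot",(465,-198),16.5,30,75)):
    out=[]
    for a in A+[np.vstack(A)]:
        q=a[(a[:,2]>lo)&(a[:,2]<hi)&(np.hypot(*(a[:,:2]-c).T)<r+14)]
        s=least_squares(lambda x:np.hypot(*(q[:,:2]-x).T)-r,c,loss="soft_l1")
        out+=[len(q),s.x.round(1)]
        t=a[(np.hypot(*(a[:,:2]-s.x).T)<r)][:,2].max()
    print(k,out,"top",t.round(1))
    # clutter near
c=np.array([642.5,-8.5]);y=np.radians(4.03);Rz=np.array([[np.cos(y),-np.sin(y)],[np.sin(y),np.cos(y)]])
for wy in(136.5,45.5,-45.5,-136.5):
    w=c+Rz@[0,wy];o=[]
    for a in A:
        l=(a[:,:2]-w)@Rz;q=a[(abs(l[:,0])<25)&(abs(l[:,1])<28)];o+=[len(q),np.median(q[:,2]).round(1)]
    print(wy,w.round(1),o)
a=np.vstack(A);g=a[(a[:,2]>22)&(a[:,2]<36)]
l=(g[:,:2]-c)@Rz;i=(abs(l[:,0])<52)&(abs(l[:,1])<195)
# rim check: side walls mean at both ends
for s in(1,-1):
  for t in(1,-1):
    j=i&(g[:,2]>27)&(l[:,0]*s>30)&(l[:,1]*t>60);print(s,t,j.sum(),np.median(l[j],0).round(1))
tall=a[(a[:,2]>40)&(a[:,0]>330)&(a[:,0]<900)&(abs(a[:,1])<420)]
H=np.unique((tall[:,:2]//30*30).astype(int),axis=0,return_counts=True)
for cc,n in zip(*H):
    if n>15 and not(430<cc[0]<500 and -240<cc[1]<120):print(tuple(cc),n,tall[(tall[:,:2]//30*30==cc).all(1)][:,2].max().round(),end='; ')
E
```

```text
tin [319, array([456.7,  75.5]), 631, array([455.4,  76.6]), 950, array([455.6,  76.5])] top 73.7
jar [549, array([461.7, -16.7]), 633, array([460.4, -19.1]), 1182, array([461.3, -18. ])] top 103.0
can [584, array([ 463.7, -110. ]), 243, array([ 462.3, -109.5]), 827, array([ 463.2, -109.7])] top 99.0
bot [521, array([ 466.7, -200.4]), 132, array([ 465.5, -198.3]), 653, array([ 466.3, -200. ])] top 123.6
136.5 [632.9 127.7] [263, np.float64(22.0), 735, np.float64(22.4)]
45.5 [639.3  36.9] [308, np.float64(19.6), 540, np.float64(20.0)]
-45.5 [645.7 -53.9] [372, np.float64(23.4), 412, np.float64(24.3)]
-136.5 [ 652.1 -144.7] [464, np.float64(23.8), 316, np.float64(24.9)]
1 1 476 [ 39.8 131. ]
1 -1 387 [  40.5 -125.7]
-1 1 493 [-42.9 132.9]
-1 -1 407 [ -42.4 -128.1]
(np.int64(330), np.int64(-420)) 386 71.0; (np.int64(330), np.int64(-390)) 86 72.0; (np.int64(330), np.int64(-240)) 407 79.0; (np.int64(330), np.int64(-210)) 205 79.0; (np.int64(330), np.int64(-180)) 168 65.0; (np.int64(330), np.int64(-150)) 443 80.0; (np.int64(330), np.int64(-120)) 245 68.0; (np.int64(360), np.int64(-420)) 73
[... 2151 characters left out ...]
0.0; (np.int64(840), np.int64(-180)) 67 113.0; (np.int64(840), np.int64(-90)) 206 103.0; (np.int64(840), np.int64(-60)) 170 101.0; (np.int64(840), np.int64(-30)) 194 99.0; (np.int64(840), np.int64(0)) 229 94.0; (np.int64(840), np.int64(30)) 189 92.0; (np.int64(840), np.int64(60)) 440 88.0; (np.int64(840), np.int64(90)) 546 90.0; (np.int64(840), np.int64(120)) 603 93.0; (np.int64(840), np.int64(150)) 664 94.0; (np.int64(840), np.int64(180)) 643 96.0; (np.int64(840), np.int64(210)) 199 98.0; (np.int64(840), np.int64(240)) 140 95.0; (np.int64(840), np.int64(270)) 161 94.0; (np.int64(840), np.int64(300)) 58 92.0; (np.int64(870), np.int64(-240)) 41 116.0; (np.int64(870), np.int64(-210)) 17 115.0;
```

```bash
python3 -m handwheel '[[0.03,0.03,0,0,0,0.13,1],[0.08,0.085,0,0,0,0.3,1],[0.13,0.135,0,0,0,0.48,1],[0.17,0.18,0,0,0,0.66,1],[0.21,0.22,0,0,0,0.84,1],[0.25,0.265,0,0,0,1.02,1],[0.29,0.305,0,0,0,1.2,1],[0.33,0.345,0,0,0,1.345,1],[0.37,0.385,0,0,0,1.345,1],[0.4,0.42,0,0,0,1.345,1]]' && python3 -c "
from h import *
s=read_state();print(s['position'],R.from_quat(s['ee_rot']).as_matrix().round(3),s['joints'])"
```

```text
clock: 1.35
position: [436.3, 108.2, 231.1]
ee_rot: [-0.707, 0.707, 0.0, -0.0]
contact_force: [0.1, 0.8, -0.3]
gripper_width: 85.4
grasp_force: 0.0
[436.29703104 108.24328949 231.1284934 ] [[-0.001 -1.    -0.   ]
 [-1.     0.001 -0.   ]
 [ 0.     0.    -1.   ]] [ 6.06548540e-01  8.17089527e-02 -3.98269984e-01 -1.14659175e-04
 -1.09102952e+00 -6.07572796e-01]
```

```bash
cat > fit.py <<'E'
from h import *
from scipy.optimize import least_squares
def look(name):
    s=read_state();im,d=get_image("wrist");cv2.imwrite(f"pics/{name}.png",im);P=cloud("wrist",d,s);return im,P.reshape(-1,3)[np.isfinite(P).all(-1).ravel()],P
O=dict(tin=((455.8,76.3),29,30,73),jar=((461,-18),28.5,48,84),can=((463,-109.7),22,30,85),bot=((466,-200),16.5,30,82))
def top(a,c,r,h):
    q=a[(np.hypot(*(a[:,:2]-c).T)<r+6)&(a[:,2]>h)];return len(q),((q.min(0)+q.max(0))/2).round(1),(q.max(0)-q.min(0)).round(1)
E
python3 - <<'E'
from fit import *
im,a,P=look("w1")
for k,(c,r,lo,hi) in O.items():
    q=a[(a[:,2]>lo)&(a[:,2]<hi)&(np.hypot(*(a[:,:2]-c).T)<r+14)]
    if len(q)>20:
        s=least_squares(lambda x:np.hypot(*(q[:,:2]-x).T)-r,c,loss="soft_l1");print(k,len(q),s.x.round(1))
    t={'tin':66,'jar':97,'can':79,'bot':110}[k]
    try:print(k,top(a,c,r,t))
    except Exception as e:print(e)
b=a[(a[:,2]>27)&(a[:,2]<33)&(a[:,0]>570)&(a[:,0]<710)&(a[:,1]<190)&(a[:,1]>-210)]
print(len(b),cv2.minAreaRect(b[:,:2].astype(np.float32)))
E
```

```text
tin 3526 [449.6  81.5]
tin (13506, array([456.6,  76.7, 193.7]), array([ 58.4,  56. , 255.1]))
jar 1235 [461.6 -19.9]
jar (214, array([460. , -16.6, 101.5]), array([10.6, 10.5,  5.7]))
zero-size array to reduction operation minimum which has no identity
zero-size array to reduction operation minimum which has no identity
6270 ((637.045166015625, 63.68844985961914), (94.03135681152344, 228.78012084960938), 4.140888214111328)
```

View pics/w1.png

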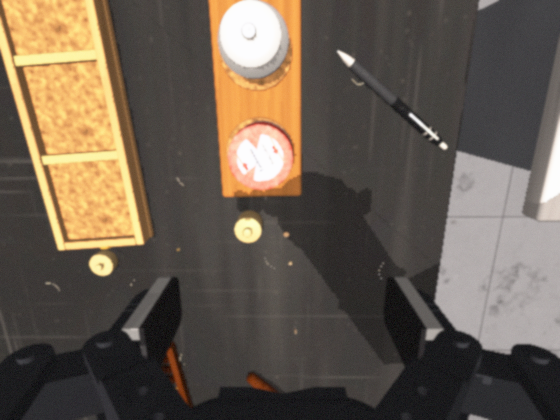

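The wrist view shows the tin lid at (262,158), the jar knob at (248,30) and the left end of the rack at (95,243). All agree with the fits, with tin ≈ (456.4, 76.6). I'll descend on it now.

```bash
python3 -m handwheel '[[0.015,-0.01,0.01,0,0,0,1],[0.0316,-0.020,0.04,0,0,0,1],[0.0316,-0.020,0.08,0,0,0,1],[0.0316,-0.020,0.12,0,0,0,1],[0.0316,-0.020,0.15,0,0,0,1],[0.0316,-0.020,0.175,0,0,0,1],[0.0316,-0.020,0.19,0,0,0,1],[0.0316,-0.020,0.198,0,0,0,1],[0.0316,-0.020,0.198,0,0,0,1],[0.0316,-0.020,0.198,0,0,0,1]]'
python3 -m handwheel '[[0,0,0,0,0,0,-1],[0,0,0,0,0,0,-1],[0,0,0,0,0,0,-1],[0,0,0,0,0,0,-1],[0,0,0,0,0,0,-1],[0,0,0,0,0,0,-1],[0,0,0,0,0,0,-1],[0,0,0,0,0,0,-1]]'
```

```text
clock: 2.65
position: [456.1, 78.9, 33.9]
ee_rot: [0.707, -0.707, 0.0, -0.001]
contact_force: [-0.4, -0.9, -0.0]
gripper_width: 85.7
grasp_force: 0.0
clock: 3.65
position: [456.1, 78.8, 34.2]
ee_rot: [0.707, -0.707, 0.0, -0.001]
contact_force: [-1.7, 0.8, 6.3]
gripper_width: 56.6
grasp_force: 63.3
```

```bash
python3 -m handwheel '[[0,0,-0.01,0,0,0,-1],[0,0,-0.03,0,0,0,-1],[0,0,-0.06,0,0,0,-1],[0,0,-0.09,0,0,0,-1],[0,0,-0.12,0,0,0,-1],[0,-0.01,-0.14,0,0,0,-1],[0.01,-0.03,-0.14,0,0,0,-1],[0.03,-0.06,-0.14,0,0,0,-1],[0.055,-0.09,-0.14,0,0,0,-1],[0.085,-0.12,-0.14,0,0,0,-1]]'
python3 -m handwheel '[[0.03,-0.025,0,0,0,0,-1],[0.06,-0.045,0,0,0,0,-1],[0.09,-0.06,0,0,0,0,-1],[0.115,-0.07,0,0,0,0,-1],[0.13,-0.075,0,0,0,0,-1],[0.136,-0.075,0,0,0,0,-1],[0.136,-0.075,0,0,0,0,-1],[0.136,-0.075,0,0,0,0,-1]]'
python3 - <<'E'
from fit import *
im,a,P=look("w2")
print(read_state())
g=a[(a[:,2]>22)&(a[:,2]<36)&(a[:,0]>570)&(a[:,0]<720)&(abs(a[:,1])<220)]
b=g[(g[:,2]>27)&(g[:,2]<34)]
print(len(b),cv2.minAreaRect(b[:,:2].astype(np.float32)),b.min(0),b.max(0))
E
```

```text
clock: 4.9
position: [576.4, -7.0, 173.6]
ee_rot: [0.707, -0.707, -0.0, -0.0]
contact_force: [-0.0, 0.2, -1.7]
gripper_width: 56.2
grasp_force: 63.9
clock: 5.9
position: [650.5, -141.6, 173.5]
ee_rot: [0.707, -0.707, -0.0, -0.0]
contact_force: [-0.4, 0.4, -0.8]
gripper_width: 56.5
grasp_force: 63.9
{'clock': 5.95, 'joints': array([ 2.81029405e-02,  4.94313317e-01,  3.60892201e-02, -1.79516739e-04,
       -1.11244706e+00, -2.70059619e-02]), 'joint_vel': array([0.00087577, 0.00134218, 0.00202699, 0.00151226, 0.00183329,
       0.00098665]), 'joint_efforts': array([-1.64039615e-01, -4.44607115e+01,  1.85343271e+01,  4.18047443e+00,
       -1.98914218e-03, -8.87422102e-04]), 'position': array([ 650.5491507 , -141.52801766,  173.56694874]), 'ee_rot': array([ 7.07466447e-01, -7.06746925e-01, -1.54476890e-05, -1.00786656e-04]), 'contact_force': array([-1.11509344, -0.90473091, -0.79295391]), 'wrist_torque': array([ 0.05098661,  0.00351622, -0.0025545 ]), 'grasp_force': 63.91704261302948, 'gripper_width': 56.530214839007165}
3018 ((646.4818115234375, -67.08038330078125), (92.18769836425781, 253.79542541503906), 4.2342939376831055) [ 591.60287641 -196.70915048   27.03407994] [701.28479108  59.45664392  33.11109429]
```

View pics/w2.png

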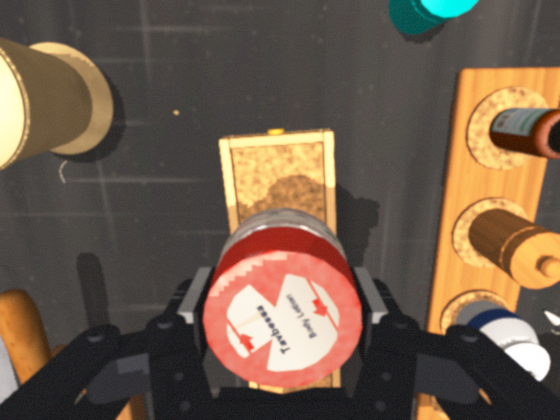

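The rack's right end and the held tin line up over the rightmost well. I'll lower it to just above the cork.

```bash
python3 -m handwheel '[[0.001,0,0.02,0,0,0,-1],[0.001,0,0.05,0,0,0,-1],[0.001,0,0.08,0,0,0,-1],[0.001,0,0.105,0,0,0,-1],[0.001,0,0.12,0,0,0,-1],[0.001,0,0.126,0,0,0,-1],[0.001,0,0.130,0,0,0,-1],[0.001,0,0.131,0,0,0,-1],[0.001,0,0.131,0,0,0,-1]]'
for i in 1; do python3 -m handwheel '[[0,0,0.001,0,0,0,-1],[0,0,0.001,0,0,0,-1]]'; done;python3 -m handwheel '[[0,0,0.001,0,0,0,-1],[0,0,0.001,0,0,0,-1]]'
```

```text
clock: 7.08
position: [651.1, -143.4, 43.0]
ee_rot: [-0.707, 0.707, -0.0, 0.0]
contact_force: [0.4, 0.5, -0.8]
gripper_width: 56.8
grasp_force: 63.9
clock: 7.32
position: [650.8, -143.4, 41.5]
ee_rot: [-0.707, 0.707, -0.0, 0.0]
contact_force: [0.3, -0.0, -0.3]
gripper_width: 56.9
grasp_force: 63.9
clock: 7.58
position: [650.7, -143.4, 40.2]
ee_rot: [-0.707, 0.707, 0.0, -0.0]
contact_force: [-0.3, -0.1, -1.5]
gripper_width: 56.5
grasp_force: 63.9
```

```bash
python3 -m handwheel '[[0,0,0.001,0,0,0,-1],[0,0,0.001,0,0,0,-1]]'|egrep 'pos|con'
python3 -m handwheel '[[0,0,0.0007,0,0,0,-1],[0,0,0.0007,0,0,0,-1]]'|egrep 'pos|con'
```

```text
position: [650.6, -143.4, 39.2]
contact_force: [0.0, 1.0, -1.4]
position: [650.6, -143.4, 38.5]
contact_force: [0.1, 0.4, -0.8]
```

```bash
python3 -m handwheel '[[0,0,0.0007,0,0,0,-1],[0,0,0.0007,0,0,0,-1]]'|egrep 'pos|con'
python3 -m handwheel '[[0,0,0.0007,0,0,0,-1],[0,0,0.0007,0,0,0,-1]]'|egrep 'pos|con'
```

```text
position: [650.8, -143.4, 38.0]
contact_force: [-0.4, -0.6, -0.7]
position: [650.8, -143.4, 38.0]
contact_force: [-0.9, 0.9, 4.1]
```

Contact at 4 N, so the cork is at z ≈ 24. Releasing and rising.

```bash
python3 -m handwheel '[[0,0,0,0,0,0,-0.2],[0,0,0,0,0,0,0.2],[0,0,0,0,0,0,1],[0,0,0,0,0,0,1],[0,0,0,0,0,0,1],[0,0,0,0,0,0,1],[0,0,0,0,0,0,1]]'
python3 -m handwheel '[[0,0,-0.01,0,0,0,1],[0,0,-0.03,0,0,0,1],[0,0,-0.06,0,0,0,1],[0,0,-0.09,0,0,0,1],[-0.02,0.02,-0.11,0,0,0,1],[-0.05,0.06,-0.125,0,0,0,1],[-0.08,0.1,-0.135,0,0,0,1],[-0.11,0.14,-0.135,0,0,0,1],[-0.125,0.17,-0.135,0,0,0,1],[-0.125,0.18,-0.135,0,0,0,1]]'
python3 - <<'E'
from fit import *
for i in range(1):
  im,a,P=look("w3");print(read_state()["position"])
for k,t in dict(jar=97,can=92,bot=110).items():
    try:print(k,top(a[a[:,2]<126],O[k][0],12,t))
    except Exception as e:print(k,"none")
for k,(c,r,lo,hi) in O.items():
    q=a[(a[:,2]>lo)&(a[:,2]<hi)&(np.hypot(*(a[:,:2]-c).T)<r+14)]
    if len(q)>20:
        s=least_squares(lambda x:np.hypot(*(q[:,:2]-x).T)-r,c,loss="soft_l1");print(k,len(q),s.x.round(1))
q=a[(a[:,2]>65)&(a[:,2]<85)&(np.hypot(a[:,0]-651,a[:,1]+144)<45)]
if len(q):print("tin in rack",len(q),q.min(0),q.max(0))
E
```

```text
clock: 9.45
position: [650.7, -143.4, 37.1]
ee_rot: [-0.707, 0.707, 0.0, -0.0]
contact_force: [-0.3, 0.2, 0.3]
gripper_width: 85.5
grasp_force: 0.0
clock: 10.7
position: [469.5, -17.7, 173.4]
ee_rot: [0.708, -0.706, 0.0, -0.001]
contact_force: [-0.0, 0.2, 0.1]
gripper_width: 85.9
grasp_force: 0.0
[469.21688497 -18.17819699 173.24457608]
jar (209, array([460. , -17.1, 101.2]), array([10.5, 10.7,  5. ]))
can (557, array([ 462.2, -108.6,   96.9]), array([14.8, 14.9,  7.1]))
bot none
jar 1586 [459.3 -13.6]
can 857 [ 462.5 -108.6]
tin in rack 2769 [ 621.53167628 -155.66944514   65.00116832] [ 654.99170746 -116.51359747   77.30574295]
```

View pics/w3.png

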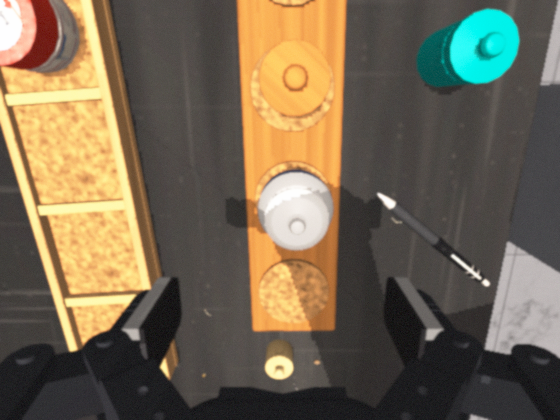

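The wrist view shows the tin upright in the rightmost well (30,30), the jar knob at (297,226) and the canister knob at (294,77). Jar next, then lift.

```bash
python3 -m handwheel '[[-0.001,0.010,0.01,0,0,0,1],[-0.001,0.010,0.03,0,0,0,1],[-0.001,0.010,0.06,0,0,0,1],[-0.001,0.010,0.09,0,0,0,1],[-0.001,0.010,0.115,0,0,0,1],[-0.001,0.010,0.126,0,0,0,1],[-0.001,0.010,0.131,0,0,0,1],[-0.001,0.010,0.131,0,0,0,1],[-0.001,0.010,0.131,0,0,0,1]]'|egrep 'pos|con'
python3 -m handwheel '[[0,0,0,0,0,0,-1],[0,0,0,0,0,0,-1],[0,0,0,0,0,0,-1],[0,0,0,0,0,0,-1],[0,0,0,0,0,0,-1],[0,0,0,0,0,0,-1],[0,0,0,0,0,0,-1]]'
```

```text
position: [461.4, -17.2, 42.0]
contact_force: [0.5, -0.2, -0.3]
clock: 12.75
position: [461.1, -17.3, 42.2]
ee_rot: [0.707, -0.707, 0.0, -0.0]
contact_force: [-2.2, -0.3, 6.2]
gripper_width: 55.1
grasp_force: 63.2
```

```bash
python3 -m handwheel '[[0,0,-0.01,0,0,0,-1],[0,0,-0.03,0,0,0,-1],[0,0,-0.06,0,0,0,-1],[0,-0.005,-0.09,0,0,0,-1],[0.005,-0.02,-0.1,0,0,0,-1],[0.01,-0.05,-0.1,0,0,0,-1],[0.02,-0.09,-0.1,0,0,0,-1],[0.03,-0.13,-0.1,0,0,0,-1],[0.037,-0.165,-0.1,0,0,0,-1],[0.037,-0.184,-0.1,0,0,0,-1]]'|egrep 'pos|con|wid'
python3 -m handwheel '[[0,0,0,0,0,0,-1],[0,0,0.015,0,0,0,-1],[0,0,0.04,0,0,0,-1],[0,0,0.065,0,0,0,-1],[0,0,0.08,0,0,0,-1],[0,0,0.088,0,0,0,-1],[0,0,0.091,0,0,0,-1],[0,0,0.092,0,0,0,-1],[0,0,0.092,0,0,0,-1]]'|egrep 'pos|con|wid'
python3 -m handwheel '[[0,0,0.001,0,0,0,-1],[0,0,0.001,0,0,0,-1]]'|egrep 'pos|con'
```

```text
position: [646.0, -55.0, 141.1]
contact_force: [0.3, -0.8, -0.5]
gripper_width: 54.6
position: [645.1, -54.3, 49.9]
contact_force: [-0.0, -0.6, -0.6]
gripper_width: 54.7
position: [644.8, -54.4, 48.4]
contact_force: [-0.6, -0.2, -0.9]
```

```bash
python3 -m handwheel '[[0,0,0.001,0,0,0,-1],[0,0,0.001,0,0,0,-1]]'|egrep 'pos|con'
python3 -m handwheel '[[0,0,0.0007,0,0,0,-1],[0,0,0.0007,0,0,0,-1]]'|egrep 'pos|con'
```

```text
position: [644.6, -54.4, 47.1]
contact_force: [0.2, 0.2, -0.0]
position: [644.6, -54.4, 46.4]
contact_force: [-0.2, 0.2, -0.8]
```

```bash
python3 -m handwheel '[[0,0,0.0007,0,0,0,-1],[0,0,0.0007,0,0,0,-1]]'|egrep 'pos|con'
```

```text
position: [644.7, -54.4, 45.7]
contact_force: [-0.0, 0.0, -1.0]
```

```bash
python3 -m handwheel '[[0,0,0.0007,0,0,0,-1],[0,0,0.0007,0,0,0,-1]]'|egrep 'pos|con'
```

```text
position: [644.8, -54.4, 45.7]
contact_force: [-1.7, 0.5, 3.4]
```

Contact at 3.4 N; release, then on to the canister.

```bash
python3 -m handwheel '[[0,0,0,0,0,0,-0.2],[0,0,0,0,0,0,0.2],[0,0,0,0,0,0,1],[0,0,0,0,0,0,1],[0,0,0,0,0,0,1],[0,0,0,0,0,0,1],[0,0,0,0,0,0,1]]'|egrep 'pos|con|wid'
python3 -m handwheel '[[0,0,-0.01,0,0,0,1],[0,0,-0.03,0,0,0,1],[0,0,-0.06,0,0,0,1],[0,0,-0.09,0,0,0,1],[0.01,0.02,-0.11,0,0,0,1],[0.02,0.06,-0.125,0,0,0,1],[0.03,0.1,-0.125,0,0,0,1],[0.045,0.14,-0.125,0,0,0,1],[0.0543,0.17,-0.125,0,0,0,1],[0.0543,0.1825,-0.125,0,0,0,1]]'|egrep 'pos|con'
python3 -m handwheel '[[0,0,0,0,0,0,1],[0,0,0,0,0,0,1]]'|egrep 'pos'
python3 - <<'E'
from fit import *
im,a,P=look("w4");print(read_state()["position"])
for k,t in dict(can=92,bot=110).items():
    try:print(k,top(a[a[:,2]<126],O[k][0],12,t))
    except Exception as e:print(k,"none")
q=a[(a[:,2]>95)&(a[:,2]<115)&(np.hypot(a[:,0]-645,a[:,1]+54)<45)]
if len(q):print("jar knob",len(q),q.min(0),q.max(0))
E
```

```text
position: [644.7, -54.4, 45.0]
contact_force: [-0.1, 0.0, 0.5]
gripper_width: 85.4
position: [461.0, -109.1, 171.1]
contact_force: [0.7, 0.2, 0.2]
position: [463.5, -108.4, 170.5]
[ 463.4357818  -108.37053512  170.20696595]
can (397, array([ 462.5, -109.1,   96.7]), array([14.6, 14.8,  7.1]))
bot (522, array([ 465.8, -198. ,  118.5]), array([13.3, 12.8, 10.1]))
jar knob 841 [626.70712987 -70.31124665  95.00702674] [659.12684909 -39.1204358  107.09224509]
```

View pics/w4.png

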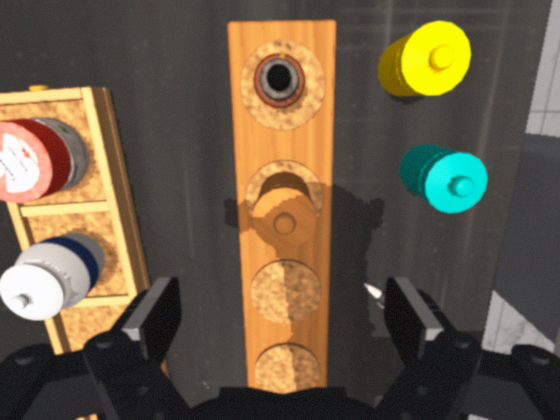

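The view shows the tin (40,160) and jar (45,280) upright in their wells, the canister knob at (285,222) and the bottle at (280,78). Gripping the canister.

```bash
python3 -m handwheel '[[0,0.001,0.01,0,0,0,1],[0,0.001,0.03,0,0,0,1],[0,0.001,0.06,0,0,0,1],[0,0.001,0.09,0,0,0,1],[0,0.001,0.115,0,0,0,1],[0,0.001,0.126,0,0,0,1],[0,0.001,0.130,0,0,0,1],[0,0.001,0.130,0,0,0,1],[0,0.001,0.130,0,0,0,1]]'|egrep 'pos|con'
python3 -m handwheel '[[0,0,0,0,0,0,-1],[0,0,0,0,0,0,-1],[0,0,0,0,0,0,-1],[0,0,0,0,0,0,-1],[0,0,0,0,0,0,-1],[0,0,0,0,0,0,-1],[0,0,0,0,0,0,-1],[0,0,0,0,0,0,-1]]'
```

```text
position: [461.9, -108.6, 40.9]
contact_force: [0.6, 0.5, -0.6]
clock: 20.92
position: [461.8, -108.7, 40.6]
ee_rot: [0.707, -0.707, 0.0, -0.0]
contact_force: [-0.5, -0.1, 5.6]
gripper_width: 43.4
grasp_force: 60.6
```

```bash
python3 -m handwheel '[[0,0,-0.01,0,0,0,-1],[0,0,-0.03,0,0,0,-1],[0,0,-0.06,0,0,0,-1],[0,0,-0.09,0,0,0,-1],[-0.005,-0.005,-0.12,0,0,0,-1],[-0.02,-0.02,-0.13,0,0,0,-1],[-0.04,-0.045,-0.13,0,0,0,-1],[-0.065,-0.075,-0.13,0,0,0,-1],[-0.09,-0.105,-0.13,0,0,0,-1],[-0.115,-0.135,-0.13,0,0,0,-1]]'|egrep 'pos|con|wid'
python3 -m handwheel '[[-0.02,-0.025,0,0,0,0,-1],[-0.0305,-0.041,0,0,0,0,-1],[-0.0305,-0.041,0.015,0,0,0,-1],[-0.0305,-0.041,0.045,0,0,0,-1],[-0.0305,-0.041,0.075,0,0,0,-1],[-0.0305,-0.041,0.1,0,0,0,-1],[-0.0305,-0.041,0.118,0,0,0,-1],[-0.0305,-0.041,0.124,0,0,0,-1],[-0.0305,-0.041,0.125,0,0,0,-1],[-0.0305,-0.041,0.125,0,0,0,-1]]'|egrep 'pos|con|wid'
python3 -m handwheel '[[0,0,0.001,0,0,0,-1],[0,0,0.001,0,0,0,-1]]'|egrep 'pos|con'
```

```text
position: [596.2, 7.1, 169.7]
contact_force: [0.5, -0.6, -1.3]
gripper_width: 43.1
position: [637.8, 37.0, 46.1]
contact_force: [0.1, -0.1, -0.5]
gripper_width: 43.4
position: [637.4, 36.9, 44.6]
contact_force: [-0.2, 0.0, -0.5]
```

```bash
python3 -m handwheel '[[0,0,0.001,0,0,0,-1],[0,0,0.001,0,0,0,-1]]'|egrep 'pos|con'
python3 -m handwheel '[[0,0,0.0007,0,0,0,-1],[0,0,0.0007,0,0,0,-1]]'|egrep 'pos|con'
```

```text
position: [637.2, 36.8, 43.1]
contact_force: [0.2, 0.0, -2.0]
position: [637.1, 36.8, 42.3]
contact_force: [-0.5, -0.5, -0.9]
```

```bash
python3 -m handwheel '[[0,0,0.0007,0,0,0,-1],[0,0,0.0007,0,0,0,-1]]'|egrep 'pos|con'
```

```text
position: [637.2, 36.8, 41.6]
contact_force: [0.2, -0.3, -0.3]
```

```bash
python3 -m handwheel '[[0,0,0.0007,0,0,0,-1],[0,0,0.0007,0,0,0,-1]]'|egrep 'pos|con'
```

```text
position: [637.2, 36.8, 40.9]
contact_force: [0.4, -0.5, -1.5]
```

```bash
python3 -m handwheel '[[0,0,0.0006,0,0,0,-1],[0,0,0.0006,0,0,0,-1]]'|egrep 'pos|con'
```

```text
position: [637.2, 36.8, 40.4]
contact_force: [-0.1, 0.1, -0.8]
```

```bash
python3 -m handwheel '[[0,0,0.0006,0,0,0,-1],[0,0,0.0006,0,0,0,-1]]'|egrep 'pos|con'
```

```text
position: [637.3, 36.8, 39.9]
contact_force: [-0.7, -0.2, 0.6]
```

```bash
python3 -m handwheel '[[0,0,0.0005,0,0,0,-1],[0,0,0.0005,0,0,0,-1]]'|egrep 'pos|con'
```

```text
position: [637.3, 36.8, 39.9]
contact_force: [-1.5, 0.5, 4.2]
```

```bash
python3 -m handwheel '[[0,0,0,0,0,0,-0.2],[0,0,0,0,0,0,0.2],[0,0,0,0,0,0,1],[0,0,0,0,0,0,1],[0,0,0,0,0,0,1],[0,0,0,0,0,0,1],[0,0,0,0,0,0,1]]'|egrep 'pos|con|wid'
python3 -m handwheel '[[0,0,-0.01,0,0,0,1],[0,0,-0.03,0,0,0,1],[0,0,-0.06,0,0,0,1],[0,0,-0.1,0,0,0,1],[0.01,0.01,-0.14,0,0,0,1],[0.03,0.03,-0.15,0,0,0,1],[0.07,0.055,-0.15,0,0,0,1],[0.11,0.08,-0.15,0,0,0,1],[0.15,0.11,-0.15,0,0,0,1],[0.19,0.14,-0.15,0,0,0,1]]'|egrep 'pos|con'
python3 -m handwheel '[[0.025,0.02,0,0,0,0,1],[0.04,0.0315,0,0,0,0,1],[0.045,0.0315,0,0,0,0,1],[0.045,0.0315,0,0,0,0,1],[0.045,0.0315,0,0,0,0,1]]'|egrep 'pos'
python3 - <<'E'
from fit import *
im,a,P=look("w5");print(read_state()["position"])
for k,t in dict(bot=110).items():
    try:print(k,top(a[a[:,2]<128],O[k][0],12,t))
    except Exception as e:print(k,"none")
im,d=get_image("side");cv2.imwrite("pics/side5.png",im[150:340,100:380])
E
```

```text
position: [637.3, 36.8, 39.3]
contact_force: [-1.1, 0.3, -0.2]
gripper_width: 85.4
position: [496.3, -154.3, 190.3]
contact_force: [1.5, -0.8, -0.0]
position: [466.4, -197.6, 189.2]
[ 466.34468602 -197.56569154  189.17274888]
bot (343, array([ 465.6, -198.9,  116.6]), array([12.6, 12.3, 13. ]))
```

View pics/w5.png

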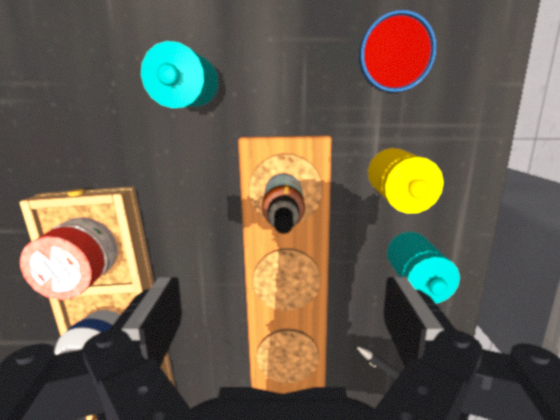

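View pics/side5.png

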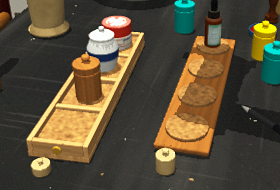

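The three placed remedies stand upright in reverse order; the bottle stands at (283,205) in the wrist view. Gripping it.

```bash
python3 -m handwheel '[[0.001,0.0007,0.01,0,0,0,1],[0.001,0.0007,0.03,0,0,0,1],[0.001,0.0007,0.06,0,0,0,1],[0.001,0.0007,0.09,0,0,0,1],[0.001,0.0007,0.115,0,0,0,1],[0.001,0.0007,0.128,0,0,0,1],[0.001,0.0007,0.134,0,0,0,1],[0.001,0.0007,0.134,0,0,0,1],[0.001,0.0007,0.134,0,0,0,1]]'|egrep 'pos|con'
python3 -m handwheel '[[0,0,0,0,0,0,-1],[0,0,0,0,0,0,-1],[0,0,0,0,0,0,-1],[0,0,0,0,0,0,-1],[0,0,0,0,0,0,-1],[0,0,0,0,0,0,-1],[0,0,0,0,0,0,-1],[0,0,0,0,0,0,-1],[0,0,0,0,0,0,-1]]'
```

```text
position: [465.7, -199.2, 56.1]
contact_force: [-0.1, -1.0, 0.6]
clock: 30.52
position: [465.4, -199.3, 55.8]
ee_rot: [0.707, -0.707, 0.0, -0.0]
contact_force: [-0.2, 1.1, 5.6]
gripper_width: 30.4
grasp_force: 59.5
```

```bash
python3 -m handwheel '[[0,0,-0.01,0,0,0,-1],[0,0,-0.03,0,0,0,-1],[0,0,-0.06,0,0,0,-1],[0,0,-0.09,0,0,0,-1],[0,0,-0.12,0,0,0,-1],[-0.01,-0.005,-0.135,0,0,0,-1],[-0.03,-0.015,-0.14,0,0,0,-1],[-0.06,-0.03,-0.14,0,0,0,-1],[-0.095,-0.05,-0.14,0,0,0,-1],[-0.13,-0.07,-0.14,0,0,0,-1]]'|egrep 'pos|con|wid'
python3 -m handwheel '[[-0.035,-0.02,0,0,0,0,-1],[-0.07,-0.04,0,0,0,0,-1],[-0.105,-0.055,0,0,0,0,-1],[-0.135,-0.07,0,0,0,0,-1],[-0.16,-0.08,0,0,0,0,-1],[-0.18,-0.09,0,0,0,0,-1],[-0.192,-0.096,0,0,0,0,-1],[-0.197,-0.096,0,0,0,0,-1],[-0.197,-0.096,0,0,0,0,-1]]'|egrep 'pos|con|wid'
python3 -m handwheel '[[0,0,0.015,0,0,0,-1],[0,0,0.045,0,0,0,-1],[0,0,0.075,0,0,0,-1],[0,0,0.1,0,0,0,-1],[0,0,0.12,0,0,0,-1],[0,0,0.13,0,0,0,-1],[0,0,0.133,0,0,0,-1],[0,0,0.133,0,0,0,-1],[0,0,0.133,0,0,0,-1]]'|egrep 'pos|con|wid'
python3 -m handwheel '[[0,0,0.001,0,0,0,-1],[0,0,0.001,0,0,0,-1]]'|egrep 'pos|con'
```

```text
position: [535.0, -67.4, 194.5]
contact_force: [0.3, -0.3, -0.9]
gripper_width: 30.3
position: [630.7, 127.6, 195.3]
contact_force: [0.4, -0.7, -0.9]
gripper_width: 30.4
position: [631.5, 128.0, 63.3]
contact_force: [0.6, 0.2, -0.8]
gripper_width: 30.5
position: [631.1, 127.9, 61.6]
contact_force: [-0.7, -0.1, -0.1]
```

```bash
python3 -m handwheel '[[0,0,0.001,0,0,0,-1],[0,0,0.001,0,0,0,-1]]'|egrep 'pos|con'
python3 -m handwheel '[[0,0,0.0007,0,0,0,-1],[0,0,0.0007,0,0,0,-1]]'|egrep 'pos|con'
```

```text
position: [630.9, 127.8, 60.2]
contact_force: [-0.2, -0.5, -0.1]
position: [630.9, 127.8, 59.5]
contact_force: [0.5, 0.4, -1.1]
```

```bash
python3 -m handwheel '[[0,0,0.0007,0,0,0,-1],[0,0,0.0007,0,0,0,-1]]'|egrep 'pos|con'
```

```text
position: [631.0, 127.8, 58.8]
contact_force: [-0.6, 0.3, -0.9]
```

```bash
python3 -m handwheel '[[0,0,0.0007,0,0,0,-1],[0,0,0.0007,0,0,0,-1]]'|egrep 'pos|con'
```

```text
position: [631.0, 127.8, 58.1]
contact_force: [0.3, -0.0, 0.3]
```

```bash
python3 -m handwheel '[[0,0,0.0006,0,0,0,-1],[0,0,0.0006,0,0,0,-1]]'|egrep 'pos|con'
```

```text
position: [631.1, 127.8, 57.7]
contact_force: [0.5, 0.8, -0.5]
```

```bash
python3 -m handwheel '[[0,0,0.0005,0,0,0,-1],[0,0,0.0005,0,0,0,-1]]'|egrep 'pos|con'
```

```text
position: [631.1, 127.8, 57.6]
contact_force: [-1.7, 0.4, 3.7]
```

Contact at 3.7 N; release gently, rise and clear away.

```bash
python3 -m handwheel '[[0,0,0,0,0,0,-0.2],[0,0,0,0,0,0,0.2],[0,0,0,0,0,0,1],[0,0,0,0,0,0,1],[0,0,0,0,0,0,1],[0,0,0,0,0,0,1],[0,0,0,0,0,0,1],[0,0,0,0,0,0,1]]'|egrep 'pos|con|wid'
python3 -m handwheel '[[0,0,-0.01,0,0,0,1],[0,0,-0.03,0,0,0,1],[0,0,-0.06,0,0,0,1],[0,0,-0.1,0,0,0,1],[0,0,-0.14,0,0,0,1],[0,0.03,-0.16,0,0,0,1],[0,0.07,-0.16,0,0,0,1],[0,0.11,-0.16,0,0,0,1],[0,0.13,-0.16,0,0,0,1],[0,0.13,-0.16,0,0,0,1]]'|egrep 'clo|pos|con'
python3 - <<'E'
from fit import *
im,d=get_image("scene");im2,d=get_image("side")
cv2.imwrite("pics/fin.png",np.hstack([im[130:310,180:440],im2[130:310,100:360]]))
E
```

```text
position: [631.0, 127.8, 57.1]
contact_force: [-0.1, -0.5, 0.5]
gripper_width: 85.5
clock: 38.02
position: [500.2, 127.8, 218.5]
contact_force: [0.4, 0.2, 0.5]
```

View pics/fin.png

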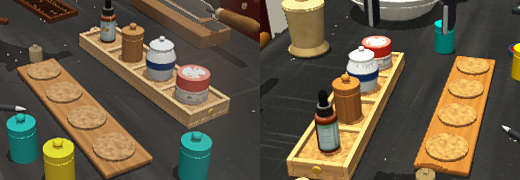

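All four stand upright in the wells, left to right bottle, canister, jar, tin, and the gripper is clear.

```bash
python3 -c "
from bench import *
print(job_done())"
```

```text
the job is handed in; nothing more can be done
None
```

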